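# Roll the sample tube to the reading line

## Task

Roll the red-capped amber tube across the grey mat to the blue line by pushing its side, so that it comes to rest lying lengthwise on the line, about midway along it, ready for the code reader at the line's end. Do not pick it up or let it roll on past the line, and leave the white-capped green tube where it lies.

Things in the scene. Friction and masses are not known exactly. Their poses are not given: they have to be found in the camera images.
- amber_tube: sample tube to roll, lying on the mat: plain cylinder 30 mm in diameter, 100 mm long, 80 g, amber with white label and red cap of the same diameter. Origin mid-axis, 15 mm above the mat. Its x runs along it from cap (robot side) to base (reader side). Starts 90 to 200 mm left or right of the line, within 7 deg of parallel. Rolls freely; left at 50 mm/s it stops in a few mm, at 150 in about 15 mm.
- mark: blue line, 6 x 150 mm, printed flat on the mat (no step), fixed. Origin at its middle, on the mat's top; x runs along the line towards the code reader, y across it (rolling direction), z up. The reader is part of it: a fixed white box with a blue top, 60 x 50 mm, 50 mm high above the mat, just beyond the mat, its front face 110 mm along +x.
- green_tube: the bystander: same size and shape as the amber tube but green with a white cap, lying on the mat on the other side of the blue line, 90 to 200 mm from it. Origin and axes as for the amber tube. Not to be moved.
- mat: flat grey bench mat, fixed, 170 x 480 mm and 3 mm thick, on the black bench top. Origin at the centre of its underside, on the bench; x across its short side (away from the robot at zero yaw), y along its long side. Nothing else stands on it.

How it is judged:
At the end, for the whole second after the job is handed in: The amber tube lies at rest on the mat, its axis within 15 mm of the blue line (so that the tube covers the line) and within 12 degrees of its direction, its middle within 35 mm of the line's middle lengthwise, released; the green tube has not been moved (y of amber_tube in the frame of mark between -0.015 and 0.015 m and x of amber_tube in the frame of mark between -0.035 and 0.035 m and z of amber_tube in the frame of mark below 0.02 m and angle between the x axis of amber_tube and the x axis of mark, either way round below 0.21 rad and linear speed of amber_tube below 0.01 m/s); the robot touches nothing.
It fails at once if the amber tube rolled past the blue line: its axis more than 20 mm beyond the line, on the green tube's side ((y of green_tube in the frame of mark above 0 m and y of amber_tube in the frame of mark above 0.02 m) or (y of green_tube in the frame of mark below 0 m and y of amber_tube in the frame of mark below -0.02 m)).
It fails at once if the amber tube picked up or stood on end: its middle more than 15 mm higher than when it lies on the mat (z of amber_tube in the frame of mark above 0.03 m).
It fails at once if the green tube moved more than 15 mm (distance of green_tube from where it was at the start of the episode above 0.015 m).
It also fails if it takes over 37 s, if anything falls off the work surface, if the arm or the gripper's body presses on something with over 40 N, if the wrist force passes 120 N, or if a joint passes its speed limit or range.

## Robot

A 6-joint arm with a two-finger parallel gripper is mounted at the origin on the work surface. World frame = base frame: x ahead of the robot, y to its left, z up, the work surface at z = 0. Lengths are in m, angles in rad, forces in N, time in s.
With the tool pointing down it reaches from about 0.4 to 0.825 m from the base axis. Payload 7 kg.
Tool frame: the origin (TCP) lies at the very end of the fingers, on their centre line; the grasp point (between the pads) lies arm.hold_point_z behind it (arm.hold_point_z is the distance from the TCP to the grasp point, in m); z points along the fingers, y is the line along which they close (so a half turn about z gives the same grasp; the last joint's range is limited). The gripper opens to 88 mm and grips with 3 to 60 N. Pads are 19 mm wide; open, the fingers measure 130 mm over their backs; the gripper's body (78 mm by 193 mm) begins 47 mm behind the grasp point.
Start: joints at [-1.055, 0.359, 0.012, 0, -1.224, -0.288], TCP at [0.152, -0.658, 0.227] pointing down, gripper open.
Joint ranges: [-3.07, 3.07], [-1.43, 2.12], [-1.02, 1.25], [-3.03, 1.67], [-3.05, -0], [-3.03, 3.03]. Speed limits (rad/s): [2.39, 2.39, 3.01, 3.14, 3.14, 3.14].

## Interface

Orientations are given as [roll, pitch, yaw] about the fixed x, y, z axes, in that order (R = Rz(yaw) Ry(pitch) Rx(roll)).
In Python, from station import arm gives the robot as it stands.
- The arm moves only by the tool send_path, called after ">>>" by a JSON object that holds its "fn" and its "kwargs". Schema: {"type":"object","properties":{"increments":{"type":"array","items":{"type":"array","items":{"type":"array","items":{"type":"number"},"minItems":5,"maxItems":5},"minItems":1,"maxItems":20},"minItems":1,"maxItems":1},"force":{"type":"number"},"only":{"type":"string"},"quiet":{"type":"boolean"},"lines":{"type":"string"}},"required":["increments"],"additionalProperties":false}. increments is a list that holds a single list of rows (three levels of brackets), with 1 to 20 rows, each of 5 numbers: the finger opening in m, then dx, dy, dz in m, then a turn about the tool's z in rad; each row is the pose to reach, as a shift and turn from the pose commanded when the call began, along the tool's axes at that moment; what a row does not reach only later rows make up. A row lasts 1/12 s, in which the tool goes at most 0.0417 m and 0.125 rad, less where a joint would pass 70% of its speed; a pose out of reach is approached as far as the arm can. The fingers move at their own pace and stop on an object; force is the grip in N (left out, the last holds). Time passes only in rows, so rows that do not move let the fingers close. The tool returns the time, the measured TCP pose, the force, the opening and the grip force at its end. only (a regular expression) keeps the lines of the reply that match it, lines (a string "A,B") keeps lines A to B, and quiet returns only ok. Input that does not fit is refused with a message, and nothing moves.
- arm.get_state(): the state, without advancing time (a new reading comes with each control period).
- arm.grab_frame(name): name is "side" or "top" or "wrist"; returns the picture (480x640x3 uint8, red, green, blue); there is no depth.
- arm.camera_params(name): a dict with "fx", "fy", "cx", "cy" (pixels), "D" ([k1, k2, p1, p2, k3] as OpenCV has them; the pictures are not rectified), "T" (4x4, takes a point from camera to world coordinates); the wrist camera has in their place "hand_eye" (4x4, takes a point from camera to tool coordinates, whose origin is the TCP and whose axes are the flange's). Camera axes: x right, y down, z forward; pixel columns grow to the right and rows downward; lengths in m; the calibration is good to about 2 mm. A picture is of the moment at which its call begins: read the wrist's pose just before it. camera_params takes no time and is no camera call.
- arm.job_done(): hands the job in; it is judged then, once.
The state is a dict: "t": time; "q": joint angles; "qd": joint speeds; "joint_efforts": joint torques, N m; "eef_pos": TCP position; "ee_rot": TCP orientation; "force": force on the tool from outside, world axes, zero at the start; "moment": the same for the moment, N m; "width": finger opening in m; "gripper_force": force on a finger pad.
Only numpy, scipy, OpenCV 4.12 (cv2) and the standard library are available. Lean on these libraries where they do the work, as an engineer would, in place of code of your own. Each camera call takes 0.05 s, during which the arm holds its last target. There are 200 camera calls.

## Working session

There is one attempt and no reset: what is moved stays moved. The work goes in short steps, Python scripts to look and compute and a tool call to move; the robot and the scene stay as the last step left them, time stands still between calls to the robot, and variables do not carry over. Pictures are saved under pics/ and viewed, at most 10 in all, crops included, and the job is handed in when it is done.

```bash
ls; mkdir -p pics; python3 - <<'E'
from station import arm
import cv2
for n in("top","side"):
    cv2.imwrite(f"pics/{n}0.png",arm.grab_frame(n)[:,:,::-1])
    print(n,arm.camera_params(n))
s=arm.get_state();print({k:s[k] for k in("t","eef_pos","ee_rot","width","force")},arm.hold_point_z)
E
```

```text
pics
station.py
top {'fx': 606.0710961092772, 'fy': 606.0710961092772, 'cx': 322.2343710402598, 'cy': 240.68503372168564, 'D': array([-0.18665561,  0.        ,  0.        ,  0.        ,  0.        ]), 'T': array([[-5.87791540e-03, -9.93810550e-01,  1.10932591e-01,
         4.85212338e-01],
       [-9.99982703e-01,  5.86484746e-03, -4.44111570e-04,
         2.41260170e-02],
       [-2.09239963e-04, -1.10933283e-01, -9.93827834e-01,
         7.66937412e-01],
       [ 0.00000000e+00,  0.00000000e+00,  0.00000000e+00,
         1.00000000e+00]])}
side {'fx': 478.84121845828616, 'fy': 478.84121845828616, 'cx': 319.3633072790451, 'cy': 241.3864313227726, 'D': array([0.04428234, 0.        , 0.        , 0.        , 0.        ]), 'T': array([[-0.87686508, -0.32962027,  0.34994016,  0.32583311],
       [-0.48066149,  0.58827094, -0.65030903,  0.48686079],
       [ 0.00849541, -0.73843603, -0.67427002,  0.52902957],
       [ 0.        ,  0.        ,  0.        ,  1.        ]])}
{'t': 0.1, 'eef_pos': array([ 0.15232769, -0.65714723,  0.22572133]), 'ee_rot': array([ 3.14010502e+00, -1.34335813e-04, -2.91389083e+00]), 'width': 0.0877005195389398, 'force': array([0.87188348, 0.39225405, 0.1010083 ])} 0.0188
```

View pics/top0.png

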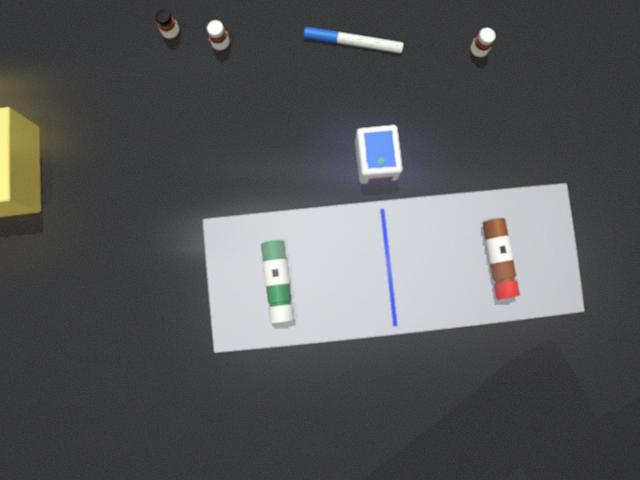

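View pics/side0.png

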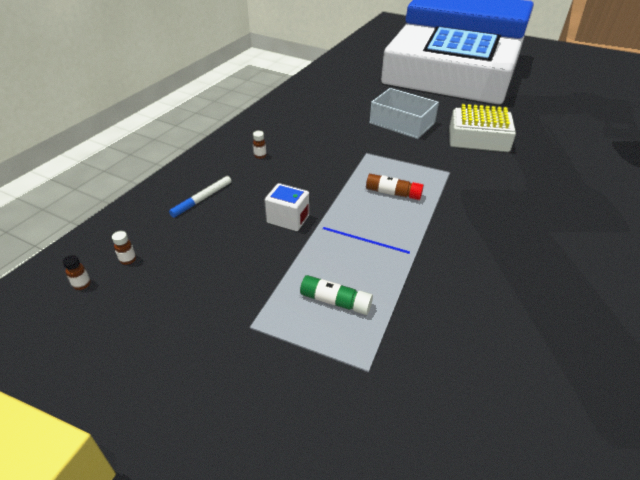

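The top view shows the blue line from (383,209) to (395,326), the amber tube from its base at (495,220) to its cap at (508,298), and the green tube on the left from (273,241) to (282,321). The side view shows the same layout, with the line from (323,228) to (409,252). I'll enlarge both views for accurate pixel readings.

```bash
python3 - <<'E'
import cv2
a=cv2.imread("pics/top0.png")[190:340,370:570]; b=cv2.imread("pics/side0.png")[150:270,310:470]
cv2.imwrite("pics/c1.png",cv2.resize(a,None,fx=4,fy=4,interpolation=2)); cv2.imwrite("pics/c2.png",cv2.resize(b,None,fx=5,fy=5,interpolation=2))
E
```

```text
(no output)
```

View pics/c1.png

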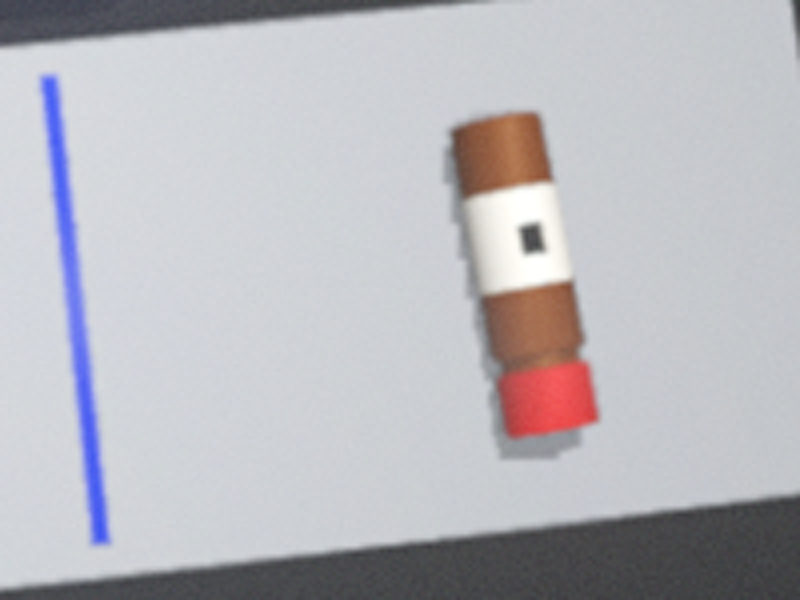

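View pics/c2.png

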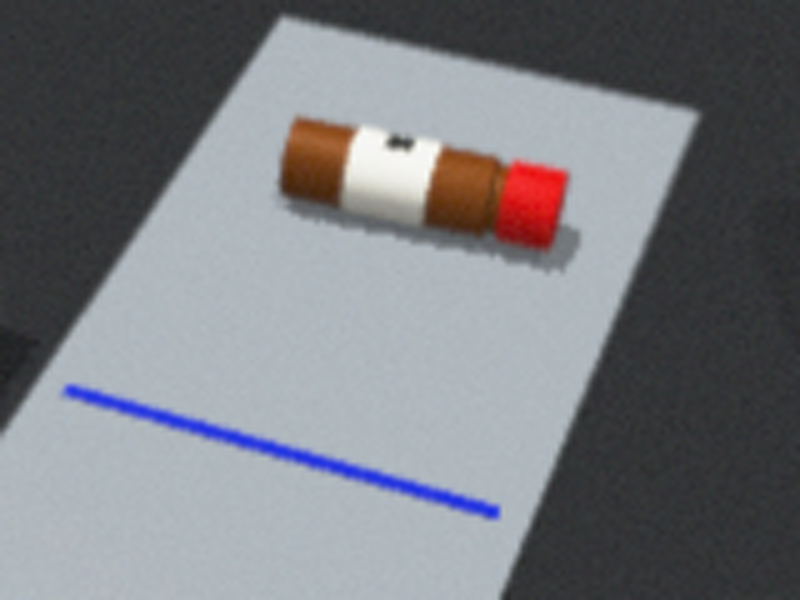

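The enlarged crops give me these pixel positions:
- **Top crop:** the line runs (49,76) to (100,543). The tube's axis passes through the label edges at (508,189) and (529.5,287.5), and the cap edge at (543.5,368.5). The tube's ends are at (497,120) and (553,428).
- **Side crop:** the line runs (66,390) to (497,513). The same axis points are at (349.5,166.5), (433,183) and (503.5,200.5).

```bash
cat > h.py <<'E'
import numpy as np,cv2
from station import arm
def ray(n,p):
    c=arm.camera_params(n);K=np.array([[c["fx"],0,c["cx"]],[0,c["fy"],c["cy"]],[0,0,1]])
    u=cv2.undistortPoints(np.array([[p]],float),K,c["D"])[0,0]
    d=c["T"][:3,:3]@np.r_[u,1];return c["T"][:3,3],d/np.linalg.norm(d)
def tri(p,q):
    (a,d),(b,e)=ray("top",p),ray("side",q)
    s=np.linalg.lstsq(np.c_[d,-e],b-a,rcond=None)[0];return (a+s[0]*d+b+s[1]*e)/2,np.linalg.norm(a+s[0]*d-b-s[1]*e)
def plane(n,p,z):
    a,d=ray(n,p);return a+d*(z-a[2])/d[2]
E
python3 - <<'E'
from h import *
T=lambda x,y:(370+(x+.5)/4-.5,190+(y+.5)/4-.5)
S=lambda x,y:(310+(x+.5)/5-.5,150+(y+.5)/5-.5)
for t,s in[((49,76),(66,390)),((100,543),(497,513)),((508,189),(349.5,166.5)),((529.5,287.5),(433,183)),((543.5,368.5),(503.5,200.5)),((532,238),(400,142))]:
    print(*[np.round(v,4) for v in tri(T(*t),S(*s))])
L=[plane("top",T(*p),.003) for p in((49,76),(100,543))]; x=L[0]-L[1];x/=np.linalg.norm(x);y=np.array([-x[1],x[0],0]);m=(L[0]+L[1])/2
A=[plane("top",T(*p),.018) for p in((508,189),(529.5,287.5),(543.5,368.5),(497,120),(553,428))]
G=[plane("top",p,.018) for p in((273,241),(282,321))]
print("line",L,"mid",m,"dir",np.degrees(np.arctan2(x[1],x[0])))
for a in A+G: print(np.round(a,4),"mark xy",np.round([(a-m)@x,(a-m)@y],4))
d=A[0]-A[2];print("amber dir",np.degrees(np.arctan2(d[1],d[0])))
s=arm.get_state();print(np.degrees(s["ee_rot"]))
E
```

```text
[ 0.6107 -0.0529  0.0034] 0.0012
[ 0.4624 -0.0666  0.004 ] 0.0011
[ 0.5714 -0.1966  0.0194] 0.0016
[ 0.5407 -0.2023  0.0192] 0.0007
[ 0.5151 -0.2064  0.018 ] 0.0008
[ 0.5544 -0.1992  0.0344] 0.0015
line [array([ 0.61128707, -0.05272621,  0.003     ]), array([ 0.46285843, -0.06655754,  0.003     ])] mid [ 0.53707275 -0.05964187  0.003     ] dir 5.32373625585154
[ 0.5724 -0.1967  0.018 ] mark xy [ 0.0224 -0.1398]
[ 0.5411 -0.2026  0.018 ] mark xy [-0.0093 -0.1427]
[ 0.5155 -0.2063  0.018 ] mark xy [-0.0351 -0.144 ]
[ 0.5944 -0.194   0.018 ] mark xy [ 0.0446 -0.1391]
[ 0.4968 -0.2088  0.018 ] mark xy [-0.054  -0.1448]
[0.5688 0.0851 0.018 ] mark xy [0.045  0.1412]
[0.4697 0.0739 0.018 ] mark xy [-0.0547  0.1392]
amber dir 9.554666589068567
[ 1.79914765e+02 -7.69687512e-03 -1.66953647e+02]
```

The triangulated heights agree with the text: line about 3.5 mm, tube axis about 19 mm. In the mark frame, the amber tube is at y = -142 mm, x = -5 mm, and turned +3.7°. I'll move behind it, staying high.

>>> {"fn": "send_path", "kwargs": {"increments": [[[0.04, -0.12, 0.073, 0, -0.36], [0.04, -0.24, 0.146, 0, -0.72], [0.04, -0.36, 0.22, 0, -1.08], [0.04, -0.479, 0.2925, 0, -1.4355], [0.04, -0.479, 0.2925, 0, -1.4355], [0.04, -0.479, 0.2925, 0, -1.4355], [0.04, -0.479, 0.2925, 0, -1.4355], [0.04, -0.479, 0.2925, 0, -1.4355], [0.04, -0.479, 0.2925, 0, -1.4355], [0.04, -0.479, 0.2925, 0, -1.4355], [0.04, -0.479, 0.2925, 0, -1.4355], [0.04, -0.479, 0.2925, 0, -1.4355], [0.04, -0.479, 0.2925, 0, -1.4355], [0.04, -0.479, 0.2925, 0, -1.4355], [0.04, -0.479, 0.2925, 0, -1.4355], [0.04, -0.479, 0.2925, 0, -1.4355], [0.04, -0.479, 0.2925, 0, -1.4355], [0.04, -0.479, 0.2925, 0, -1.4355]]]}}

```text
t: 1.6
eef_pos: [0.5522, -0.265, 0.2264]
ee_rot: [3.141, 0.0, -1.479]
force: [-0.3, -0.1, -0.5]
width: 0.0401
gripper_force: 0.0
```

```bash
cat >> h.py <<'E'
m=np.array([.5371,-.0596,.003]);th=np.radians(5.32);X=np.array([np.cos(th),np.sin(th),0]);Y=np.array([-X[1],X[0],0])
def where():
    s=arm.get_state();d=s["eef_pos"]-m
    print("t",s["t"],"tcp mark",np.round([d@X,d@Y,s["eef_pos"][2]],4),"yaw err deg",np.degrees(s["ee_rot"][2])+90-5.32,"w",s["width"],"F",np.round(s["force"],2))
E
python3 -c "
from h import *
where()"
```

```text
t 1.6 tcp mark [-0.004  -0.2059  0.2264] yaw err deg -0.07087618526487205 w 0.04007427745130519 F [-0.27 -0.07 -0.48]
```

>>> {"fn": "send_path", "kwargs": {"increments": [[[0.04, 0, 0, 0.04, 0], [0.04, 0, 0, 0.08, 0], [0.04, 0, 0, 0.12, 0], [0.04, 0, 0, 0.16, 0], [0.04, 0, 0, 0.19, 0], [0.04, 0, 0, 0.205, 0], [0.04, 0, 0, 0.215, 0], [0.04, 0, 0, 0.215, 0], [0.04, 0, 0, 0.215, 0]]]}}

```text
t: 2.35
eef_pos: [0.5531, -0.2652, 0.0121]
ee_rot: [-3.141, -0.0, -1.479]
force: [0.6, -0.3, 1.0]
width: 0.04
gripper_force: 0.0
```

```bash
python3 - <<'E'
from h import *
where()
cv2.imwrite("pics/top1.png",arm.grab_frame("top")[:,:,::-1]);b=arm.grab_frame("side")[100:280,280:520,::-1]
cv2.imwrite("pics/side1.png",cv2.resize(b,None,fx=3,fy=3,interpolation=2))
E
```

```text
t 2.35 tcp mark [-0.0032 -0.2062  0.0121] yaw err deg -0.05587936286172379 w 0.03999701646392828 F [ 0.64 -0.27  1.03]
```

View pics/side1.png

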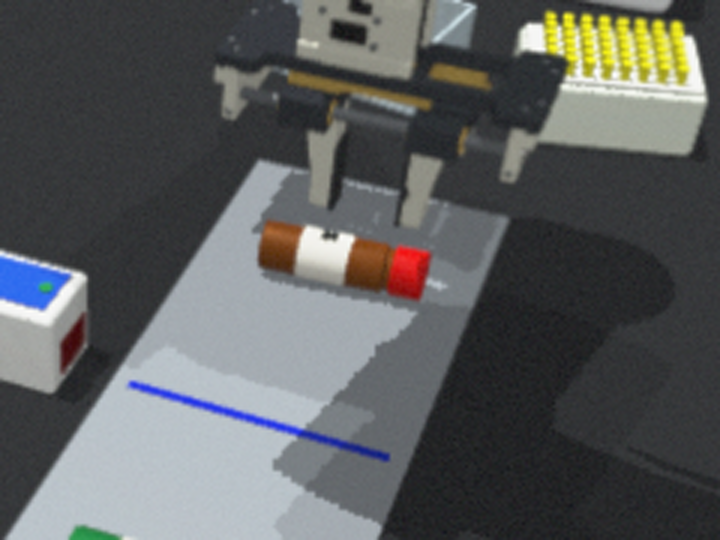

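The fingers stand behind the tube, straddling its middle at the side-crop positions (325,200) and (413,220). The path to the line is clear, so I'll push gently along tool -x.

>>> {"fn": "send_path", "kwargs": {"increments": [[[0.04, -0.01, 0, 0, 0], [0.04, -0.02, 0, 0, 0], [0.04, -0.025, 0, 0, 0], [0.04, -0.03, 0, 0, 0], [0.04, -0.034, 0, 0, 0], [0.04, -0.038, 0, 0, 0], [0.04, -0.042, 0, 0, 0], [0.04, -0.046, 0, 0, 0], [0.04, -0.05, 0, 0, 0], [0.04, -0.054, 0, 0, 0], [0.04, -0.058, 0, 0, 0], [0.04, -0.062, 0, 0, 0], [0.04, -0.066, 0, 0, 0], [0.04, -0.07, 0, 0, 0], [0.04, -0.074, 0, 0, 0], [0.04, -0.078, 0, 0, 0], [0.04, -0.082, 0, 0, 0], [0.04, -0.086, 0, 0, 0], [0.04, -0.089, 0, 0, 0], [0.04, -0.091, 0, 0, 0]]]}}

```text
t: 4.12
eef_pos: [0.5445, -0.1734, 0.0116]
ee_rot: [3.142, 0.0, -1.478]
force: [0.3, 0.3, -0.1]
width: 0.0401
gripper_force: 0.0
```

>>> {"fn": "send_path", "kwargs": {"increments": [[[0.04, 0, 0, 0, 0], [0.04, 0, 0, 0, 0], [0.04, 0, 0, 0, 0]]], "quiet": true}}

```text
ok
```

```bash
python3 - <<'E'
from h import *
where()
a=arm.grab_frame("top")[190:340,370:570,::-1];b=arm.grab_frame("side")[150:270,310:470,::-1]
v=np.zeros((600,800,3),np.uint8);v[:300,:400]=cv2.resize(a,(400,300));
cv2.imwrite("pics/s2.png",cv2.resize(b,None,fx=5,fy=5,interpolation=2))
cv2.imwrite("pics/t2.png",cv2.resize(a,None,fx=4,fy=4,interpolation=2))
E
```

```text
t 4.3667 tcp mark [-0.0031 -0.1145  0.0116] yaw err deg -0.021178669142962292 w 0.04020016096084433 F [-0.79 -0.76 -0.55]
```

View pics/s2.png

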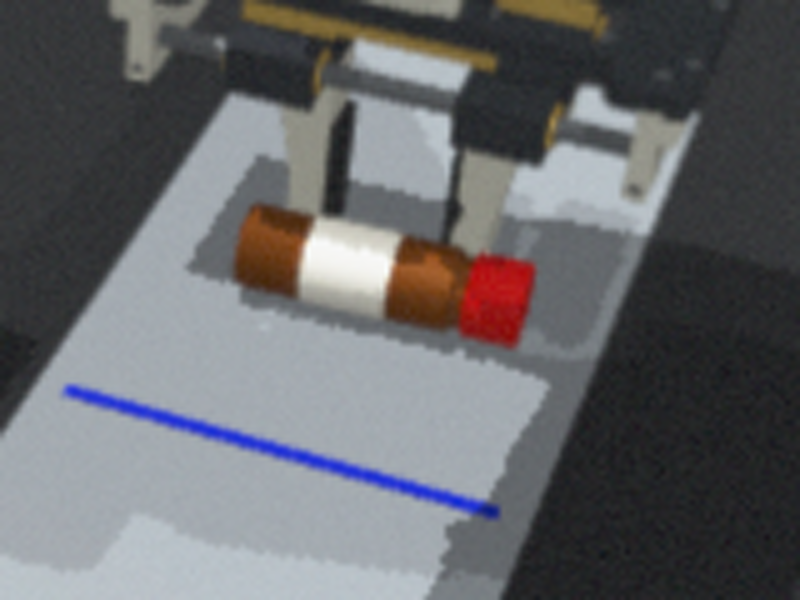

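The tube rolled ahead of the fingers and is aligned. In the side crop its axis points are the label edges at (306.5,261.5) and (395,278.5), and the cap edge at (469,294.5).

```bash
python3 - <<'E'
from h import *
S=lambda x,y:(310+(x+.5)/5-.5,150+(y+.5)/5-.5)
# side-camera bias check with the first picture as well
for P in([(349.5,166.5),(433,183),(503.5,200.5)],[(306.5,261.5),(395,278.5),(469,294.5)]):
    A=[plane("side",S(*p),.018)-m for p in P]; print([np.round([a@X,a@Y],4) for a in A], np.degrees(np.arctan2((A[0]-A[2])@Y,(A[0]-A[2])@X)))
print([np.round([(plane("side",S(*p),.003)-m)@X,(plane("side",S(*p),.003)-m)@Y],4) for p in((66,390),(497,513))])
E
```

```text
[array([ 0.0212, -0.1417]), array([-0.0096, -0.1442]), array([-0.0359, -0.1442])] 2.4953668493745087
[array([ 0.0172, -0.0816]), array([-0.0139, -0.0849]), array([-0.0397, -0.0867])] 5.123180212181973
[array([ 0.0735, -0.0007]), array([-0.0754, -0.0012])]
```

>>> {"fn": "send_path", "kwargs": {"increments": [[[0.04, -0.004, 0, 0, 0], [0.04, -0.008, 0, 0, 0], [0.04, -0.012, 0, 0, 0], [0.04, -0.016, 0, 0, 0], [0.04, -0.02, 0, 0, 0], [0.04, -0.024, 0, 0, 0], [0.04, -0.028, 0, 0, 0], [0.04, -0.032, 0, 0, 0], [0.04, -0.036, 0, 0, 0], [0.04, -0.04, 0, 0, 0], [0.04, -0.044, 0, 0, 0], [0.04, -0.048, 0, 0, 0], [0.04, -0.052, 0, 0, 0], [0.04, -0.055, 0, 0, 0], [0.04, -0.058, 0, 0, 0], [0.04, -0.061, 0, 0, 0], [0.04, -0.063, 0, 0, 0], [0.04, -0.065, 0, 0, 0], [0.04, -0.067, 0, 0, 0], [0.04, -0.068, 0, 0, 0]]]}}

```text
t: 6.13
eef_pos: [0.5383, -0.1059, 0.0116]
ee_rot: [3.142, 0.0, -1.478]
force: [-0.0, 0.4, 0.1]
width: 0.0399
gripper_force: 0.0
```

>>> {"fn": "send_path", "kwargs": {"increments": [[[0.04, -0.001, 0, 0, 0], [0.04, -0.001, 0, 0, 0], [0.04, -0.001, 0, 0, 0], [0.04, -0.001, 0, 0, 0]]], "quiet": true}}

```text
ok
```

```bash
python3 - <<'E'
from h import *
where()
b=arm.grab_frame("side")[170:290,290:450,::-1]
cv2.imwrite("pics/s3.png",cv2.resize(b,None,fx=5,fy=5,interpolation=2))
E
```

```text
t 6.4667 tcp mark [-0.0031 -0.0455  0.0116] yaw err deg -0.024891043268830515 w 0.03981325726779284 F [ 0.61  0.24 -0.2 ]
```

View pics/s3.png

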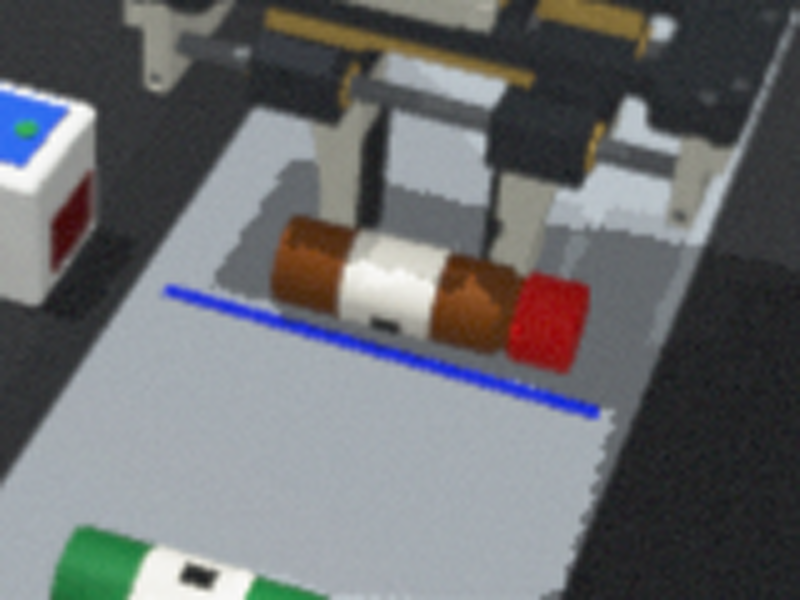

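The tube is now just short of the line, with its label edges at (347.5,274) and (439.5,296.5) and its cap edge at (518,316).

```bash
python3 - <<'E'
from h import *
S=lambda x,y:(290+(x+.5)/5-.5,170+(y+.5)/5-.5)
A=[plane("side",S(*p),.018)-m for p in[(347.5,274),(439.5,296.5),(518,316)]]; print([np.round([a@X,a@Y],4) for a in A], np.degrees(np.arctan2((A[0]-A[2])@Y,(A[0]-A[2])@X)))
E
```

```text
[array([ 0.0153, -0.0163]), array([-0.016 , -0.0178]), array([-0.0422, -0.019 ])] 2.6226442202948372
```

It needs about 16 mm more, so I'll shift the tool about 15 mm, slowing at the end, then back off.

>>> {"fn": "send_path", "kwargs": {"increments": [[[0.04, -0.003, 0, 0, 0], [0.04, -0.006, 0, 0, 0], [0.04, -0.008, 0, 0, 0], [0.04, -0.01, 0, 0, 0], [0.04, -0.012, 0, 0, 0], [0.04, -0.014, 0, 0, 0], [0.04, -0.015, 0, 0, 0], [0.04, -0.015, 0, 0, 0], [0.04, -0.015, 0, 0, 0], [0.04, -0.015, 0, 0, 0]]]}}

```text
t: 7.35
eef_pos: [0.5368, -0.0902, 0.0115]
ee_rot: [3.142, -0.0, -1.478]
force: [1.0, 0.2, 0.0]
width: 0.0401
gripper_force: 0.0
```

```bash
python3 - <<'E'
from h import *
where()
b=arm.grab_frame("side")[170:290,290:450,::-1]
cv2.imwrite("pics/s4.png",cv2.resize(b,None,fx=5,fy=5,interpolation=2))
E
```

```text
t 7.35 tcp mark [-0.0031 -0.0304  0.0115] yaw err deg -0.019012046189708087 w 0.04009342281716331 F [1.   0.18 0.04]
```

View pics/s4.png

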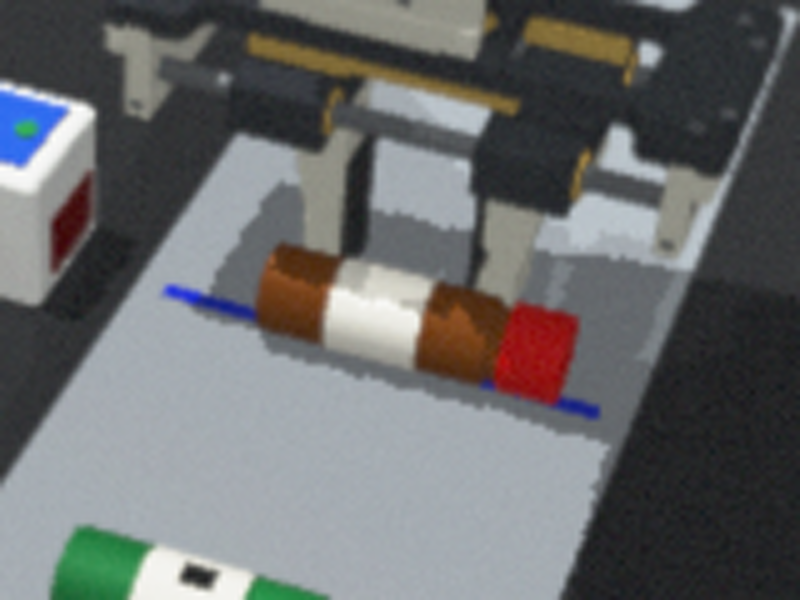

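The tube covers the line, with its label edges at (332,302.5) and (424,327) and its cap edge at (504.5,345). I'll back off, lift, and then check from above.

>>> {"fn": "send_path", "kwargs": {"increments": [[[0.04, 0.005, 0, 0, 0], [0.04, 0.02, 0, 0, 0], [0.04, 0.045, 0, 0, 0], [0.04, 0.08, 0, 0, 0], [0.04, 0.1, 0, -0.03, 0], [0.04, 0.13, 0, -0.06, 0], [0.04, 0.16, 0, -0.1, 0], [0.04, 0.18, 0, -0.12, 0], [0.04, 0.18, 0, -0.12, 0], [0.04, 0.18, 0, -0.12, 0]]]}}

```text
t: 8.23
eef_pos: [0.5541, -0.2713, 0.1333]
ee_rot: [-3.138, -0.001, -1.481]
force: [-0.9, -0.0, -0.5]
width: 0.0401
gripper_force: 0.0
```

```bash
python3 - <<'E'
from h import *
S=lambda x,y:(290+(x+.5)/5-.5,170+(y+.5)/5-.5)
A=[plane("side",S(*p),.018)-m for p in[(332,302.5),(424,327),(504.5,345)]]; print([np.round([a@X,a@Y],4) for a in A], np.degrees(np.arctan2((A[0]-A[2])@Y,(A[0]-A[2])@X)))
b=arm.grab_frame("top")[190:340,250:450,::-1]
cv2.imwrite("pics/t5.png",cv2.resize(b,None,fx=4,fy=4,interpolation=2))
E
```

```text
[array([ 0.0151, -0.0008]), array([-0.0161, -0.0015]), array([-0.0424, -0.0037])] 2.9199920994460915
```

View pics/t5.png

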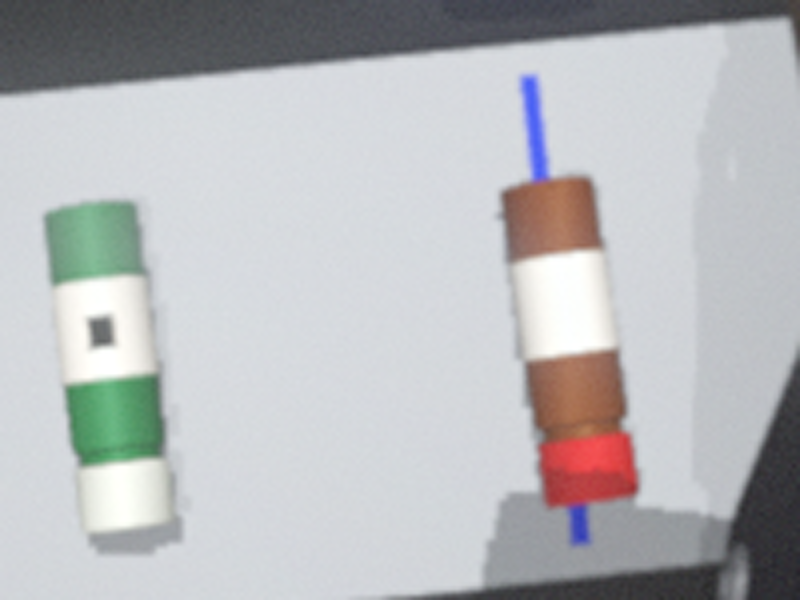

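The top crop shows the amber tube covering the line, its ends at (547,182) and (590,502). Its axis is about 2 mm from the line, about 3° off its direction, and about 11 mm from the line's middle. The green tube hasn't moved.

```bash
python3 -c "
from station import arm
print(arm.job_done())"
```

```text
the job is handed in; nothing more can be done
None
```

I rolled the amber tube onto the blue line and handed the job in at about 8 s: it rests about 2 mm off the line, about 3° off its direction and about 11 mm from its middle, with the green tube unmoved and the arm clear; `job_done()` returned no verdict.

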